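# Sort bearing-kit cartons by heft: full to stock, empties to waste

### The job

Some of the three blue bearing cartons on the bench still hold their kit and some are empties; they look alike, so only their weight in the hand will tell. Stand each full one upright in the red stock tray, setting it down gently, and put each empty one in the grey crate. Leave the spray can, the tub and the tyre lever where they are.

Things in the scene. Friction and masses are not known exactly. Their poses are not given: they have to be found in the camera images.
- carton_1_mid (a point): centre, 40 mm above the underside, of one of three identical stiff closed blue cartons for wheel-bearing kits, 60 x 60 mm square, 80 mm tall, standing upright on the bench: white and yellow band near the foot, a printed bearing picture on two sides; x and y axes square to its sides, z up
- carton_1: the carton of carton_1_mid; origin at the centre of its underside. With its kit inside a carton weighs 350 to 470 g, an empty one (a plastic sleeve left inside) about 45 g; of the three at least one is full and at least one empty
- carton_2_mid (a point): centre, 40 mm above the underside, of one of three identical stiff closed blue cartons for wheel-bearing kits, 60 x 60 mm square, 80 mm tall, standing upright on the bench: white and yellow band near the foot, a printed bearing picture on two sides; x and y axes square to its sides, z up
- carton_2: the carton of carton_2_mid; origin at the centre of its underside. With its kit inside a carton weighs 350 to 470 g, an empty one (a plastic sleeve left inside) about 45 g; of the three at least one is full and at least one empty
- carton_3_mid (a point): centre, 40 mm above the underside, of one of three identical stiff closed blue cartons for wheel-bearing kits, 60 x 60 mm square, 80 mm tall, standing upright on the bench: white and yellow band near the foot, a printed bearing picture on two sides; x and y axes square to its sides, z up
- carton_3: the carton of carton_3_mid; origin at the centre of its underside. With its kit inside a carton weighs 350 to 470 g, an empty one (a plastic sleeve left inside) about 45 g; of the three at least one is full and at least one empty
- tray_floor (a point): centre of the inner floor of the low red steel stock tray with dark floor, 250 mm long (its x) x 130 mm wide (its y) x 30 mm high outside, walls 4 mm, inner floor 4 mm above the bench, open on top, fixed; it stands on the left or the right of the bench; z up
- tray: the same red tray; origin at the centre of its underside
- crate_floor (a point): centre of the inner floor of the grey plastic stacking crate for waste board, 300 mm long (its x) x 200 mm wide (its y) x 120 mm high outside, walls 5 mm (a rim stands out 7 mm round the top), inner floor 5 mm above the bench with one flattened brown carton on it, open on top, fixed; it stands on the side opposite the tray; z up
- crate: the same grey crate; origin at the centre of its underside
- spray_mid (a point): centre of a white and red spray can with a red cap, 53 mm across, 190 mm tall, standing at the far side of the bench; to be left alone
- tub_mid (a point): centre of a white tub of tyre paste with a blue lid, 106 mm across, 90 mm tall, standing at the far side of the bench; to be left alone
- lever_mid (a point): centre of a steel tyre lever with a red grip, 205 mm long (its x), 24 mm wide, 11 mm thick, lying across the bench beyond the cartons; to be left alone
Not all that is in view belongs to the job. What is shaped like the carton_3 but brown or green is not meant.

How it is judged:
At the end, for the whole second after the job is handed in: Each full carton (over about 200 g) stands upright (within 0.12 rad) on the floor of the red tray, all inside its walls; each empty carton lies or stands in any position inside the grey crate, its centre below the rim; all three are released and at rest (((x of carton_1_mid in the frame of tray_floor between -0.1 and 0.1 m and y of carton_1_mid in the frame of tray_floor between -0.04 and 0.04 m and z of carton_1_mid in the frame of tray_floor between 0.03 and 0.05 m and angle between carton_1_mid's own z axis and vertical below 0.12 rad and contact force between carton_1 and tray above 2 N) or (x of carton_1_mid in the frame of crate_floor between -0.145 and 0.145 m and y of carton_1_mid in the frame of crate_floor between -0.095 and 0.095 m and z of carton_1_mid in the frame of crate_floor between 0 and 0.11 m and contact force between carton_1 and crate below 2 N)) and linear speed of each of carton_1, carton_2, carton_3 below 0.03 m/s and ((x of carton_2_mid in the frame of tray_floor between -0.1 and 0.1 m and y of carton_2_mid in the frame of tray_floor between -0.04 and 0.04 m and z of carton_2_mid in the frame of tray_floor between 0.03 and 0.05 m and angle between carton_2_mid's own z axis and vertical below 0.12 rad and contact force between carton_2 and tray above 2 N) or (x of carton_2_mid in the frame of crate_floor between -0.145 and 0.145 m and y of carton_2_mid in the frame of crate_floor between -0.095 and 0.095 m and z of carton_2_mid in the frame of crate_floor between 0 and 0.11 m and contact force between carton_2 and crate below 2 N)) and ((x of carton_3_mid in the frame of tray_floor between -0.1 and 0.1 m and y of carton_3_mid in the frame of tray_floor between -0.04 and 0.04 m and z of carton_3_mid in the frame of tray_floor between 0.03 and 0.05 m and angle between carton_3_mid's own z axis and vertical below 0.12 rad and contact force between carton_3 and tray above 2 N) or (x of carton_3_mid in the frame of crate_floor between -0.145 and 0.145 m and y of carton_3_mid in the frame of crate_floor between -0.095 and 0.095 m and z of carton_3_mid in the frame of crate_floor between 0 and 0.11 m and contact force between carton_3 and crate below 2 N))); the robot touches nothing.
It fails at once if the spray can is moved more than 30 mm (distance of spray_mid from where it was at the start of the episode above 0.03 m).
It fails at once if the tub is moved more than 30 mm (distance of tub_mid from where it was at the start of the episode above 0.03 m).
It fails at once if the tyre lever is moved more than 30 mm (distance of lever_mid from where it was at the start of the episode above 0.03 m).
It fails at once if a carton is dropped into the tray or comes down in it at over 0.5 m/s ((x of carton_1_mid in the frame of tray_floor between -0.12 and 0.12 m and y of carton_1_mid in the frame of tray_floor between -0.06 and 0.06 m and z of carton_1_mid in the frame of tray_floor below 0.055 m and linear speed of carton_1 above 0.5 m/s) or (x of carton_2_mid in the frame of tray_floor between -0.12 and 0.12 m and y of carton_2_mid in the frame of tray_floor between -0.06 and 0.06 m and z of carton_2_mid in the frame of tray_floor below 0.055 m and linear speed of carton_2 above 0.5 m/s) or (x of carton_3_mid in the frame of tray_floor between -0.12 and 0.12 m and y of carton_3_mid in the frame of tray_floor between -0.06 and 0.06 m and z of carton_3_mid in the frame of tray_floor below 0.055 m and linear speed of carton_3 above 0.5 m/s)).
It also fails if it takes over 67 s, if anything falls off the work surface, if the arm or the gripper's body presses on something with over 40 N, if the wrist force passes 120 N, or if a joint passes its speed limit or range.

### The arm

A 7-joint arm with a two-finger parallel gripper is mounted at the origin on the work surface. World frame = base frame: x ahead of the robot, y to its left, z up, the work surface at z = 0. Lengths are in m, angles in rad, forces in N, time in s.
With the tool pointing down it reaches from about 0.425 to 0.925 m from the base axis. Payload 6.8 kg.
Tool frame: the origin (TCP) lies at the very end of the fingers, on their centre line; the grasp point (between the pads) lies 19 mm behind it; z points along the fingers, x is the direction in which the jaws open and shut, and the axes are right-handed (so a half turn about z gives the same grasp; the last joint's range is limited). The gripper opens to 85 mm and grips with 20 to 120 N. Pads are 22 mm wide; open, the fingers measure 114 mm over their backs; the gripper's body (76 mm by 85 mm) begins 54 mm behind the grasp point. The pads swing forward as they close: fully open they stand 13 mm farther back than shut.
Start: joints at [1.21, 0.477, 0.022, 1.555, -0.011, 1.109, -0.083], TCP at [0.169, -0.654, 0.231] pointing down, gripper open.
Joint ranges: [-2.96, 2.96], [-0.34, 2.1], [-1.41, 1.46], [0.24, 2.44], [-1.37, 4.51], [0.17, 1.92], [-2.96, 2.96]. Speed limits (rad/s): [2.39, 2.39, 3.14, 3.14, 3.14, 3.14, 3.14].

### API

Orientations are given as a rotation vector (axis times angle).
In Python, from bench import get_obs, imaging, hand_in gives the robot as it stands.
- The arm moves only by the tool send_rows, never from a script. Its argument "motion" is a list of rows, each an object with "dp": the shift along the world's x, y, z in m, a list of three; "rot": the turn, a rotation vector about the world's x, y, z in rad, a list of three; "grip": the finger opening in m, from 0 to 0.0854. In form: [{"dp": [dx, dy, dz], "rot": [ax, ay, az], "grip": grip}, ...]. A call has 1 to 20 rows; each row shifts and turns the pose as measured when the row begins; what a row does not reach is not made up. A row lasts 1/8 s, in which the tool goes at most 62.5 mm and 10.7 degrees, less where a joint would pass 70% of its speed; a pose out of reach is approached as far as the arm can. A call is refused whole if a number of a shift passes 0.0625 or a number of a turn 0.188, either way. A call with a gripper value outside its range is refused whole. The fingers move at their own pace and stop on an object; "grip_force" is the grip in N (left out, the last holds). Time passes only in rows, so rows that do not move let the fingers close. It gives the time, the measured TCP pose, the force and the opening at its end, in the units of the state.
- get_obs(): the state, without advancing time (a new reading comes with each control period).
- imaging.grab_frame(name): name is "side" or "top" or "wrist"; returns a dict with "img" (480x640x3 uint8, red, green, blue), "fx", "fy", "cx", "cy" (pixels), "D" ([k1, k2, p1, p2, k3] as OpenCV has them; the pictures are not rectified), "R" (3x3) and "t" (3): a world point X has camera coordinates R X + t. Camera axes: x right, y down, z forward; pixel columns grow to the right and rows downward; lengths in m; the calibration is good to about 2 mm. A picture is of the moment at which its call begins. There is no depth.
- hand_in(): hands the job in, once; it reports no verdict.
The state is a dict: "clock": time; "joints": joint angles; "qvel": joint speeds; "tau": joint torques, N m; "tcp_pos": TCP position; "orientation": TCP orientation; "contact_force": force on the tool from outside, world axes, zero at the start; "moment": the same for the moment, N m; "grip_width": finger opening in m.
Only numpy, scipy, OpenCV 4.12 (cv2) and the standard library are available. Lean on these libraries where they do the work, as an engineer would, in place of code of your own. Each camera call takes 0.05 s, during which the arm holds its last target. There are 200 camera calls.

## Working session

There is one attempt and no reset: what is moved stays moved. The work goes in short steps, Python scripts to look and compute and a tool call to move; the robot and the scene stay as the last step left them, time stands still between calls to the robot, and variables do not carry over. Pictures are saved under pics/ and viewed, about 8 in all and at most 12, crops included, and the job is handed in when it is done.

Besides the shell and the picture viewer there is one more tool, called after "Emit:" as name([rows], argument=value, ...), one row to a line, values as JSON. send_rows: Moves the arm, as the interface text tells. Its arguments: {"type":"object","properties":{"motion":{"type":"array","items":{"type":"object","properties":{"dp":{"type":"array","items":{"type":"number"}},"rot":{"type":"array","items":{"type":"number"}},"grip":{"type":"number"}}}},"grip_force":{"type":"number"}},"required":["motion"]}

```bash
mkdir -p pics; python3 - <<'E'
from bench import get_obs, imaging
import cv2,numpy as np
o=get_obs()
for k,v in o.items(): print(k,np.round(v,3))
for n in ("top","side"):
    f=imaging.grab_frame(n); cv2.imwrite(f"pics/{n}0.png",f["img"][:,:,::-1])
    print(n,f["fx"],f["cx"],f["cy"],f["D"],np.round(f["R"],3).tolist(),np.round(-f["R"].T@f["t"],3))
E
```

```text
clock 0.0
joints [ 1.21   0.478  0.022  1.556 -0.011  1.109 -0.083]
qvel [-0.    -0.001  0.001 -0.001 -0.    -0.001  0.   ]
tau [-0.0000e+00 -5.9646e+01  1.6080e+00 -2.8120e+01  1.2000e-02  9.0000e-03
  0.0000e+00]
tcp_pos [ 0.169 -0.653  0.23 ]
orientation [-2.483e+00  1.923e+00  2.000e-03]
contact_force [-0.342  0.071 -0.127]
moment [0.016 0.032 0.01 ]
grip_width 0.085
top 475.6912783143722 318.02143902240647 235.95058661663697 [-0.1058094  0.         0.         0.         0.       ] [[-0.013, -1.0, 0.005], [-0.996, 0.012, -0.089], [0.089, -0.007, -0.996]] [0.454 0.015 1.076]
side 532.1306129646647 319.96414398070266 230.91270004711197 [-0.09333909  0.          0.          0.          0.        ] [[-0.793, -0.609, -0.016], [-0.471, 0.63, -0.618], [0.386, -0.482, -0.786]] [0.146 0.524 0.911]
```

View pics/top0.png

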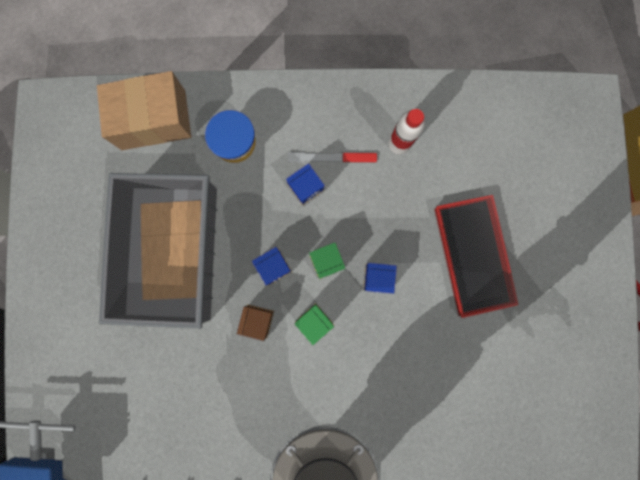

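View pics/side0.png

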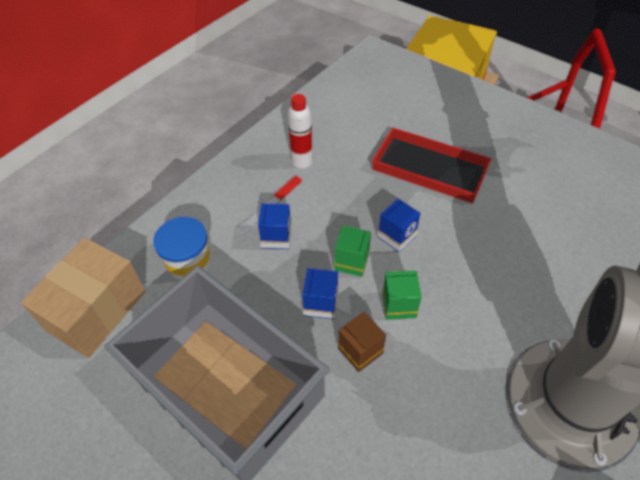

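The top view shows three blue cartons near (305,184), (271,266) and (380,278). The tray is on the right at (476,255), the crate on the left at (155,250). The lever lies just beyond the far carton, and there are green and brown decoys between them.

```bash
cat > h.py <<'E'
import cv2,numpy as np
from bench import get_obs, imaging
from scipy.optimize import minimize
def K(f): return np.array([[f["fx"],0,f["cx"]],[0,f["fy"],f["cy"]],[0,0,1.]])
def proj(f,P): return cv2.projectPoints(np.float64(P).reshape(-1,3),cv2.Rodrigues(np.array(f["R"]))[0],np.float64(f["t"]),K(f),np.float64(f["D"]))[0].reshape(-1,2)
def back(f,uv,z):
    n=cv2.undistortPoints(np.float64(uv).reshape(-1,1,2),K(f),np.float64(f["D"])).reshape(-1,2)
    d=np.c_[n,np.ones(len(n))]@np.array(f["R"]); c=-np.array(f["R"]).T@f["t"]
    return c+d*((z-c[2])/d[:,2])[:,None]
def blue(f):
    h=cv2.cvtColor(f["img"],cv2.COLOR_RGB2HSV); return cv2.inRange(h,(105,120,40),(130,255,255))
def box(x,y,a,z0=.022,z1=.08,s=.03):
    c,n=np.cos(a),np.sin(a); return [(x+c*i*s-n*j*s,y+n*i*s+c*j*s,z) for i in(-1,1) for j in(-1,1) for z in(z0,z1)]
def fit(fs,x,y,a,z0=.022,z1=.08):
    S=4
    def hull(f,p):
        return cv2.convexHull((proj(f,box(*p,z0,z1))*S).astype(np.float32)).astype(np.int32)
    bl=[]
    for f in fs:
        m=blue(f); k=np.zeros_like(m); u=proj(f,[(x,y,.05)])[0]; cv2.circle(k,tuple(int(v) for v in u),38,255,-1)
        n,l,st,ce=cv2.connectedComponentsWithStats(m&k); j=1+np.argmax(st[1:,4]); bl.append(cv2.resize(((l==j)*255).astype(np.uint8),None,fx=S,fy=S))
    def cost(p):
        c=0
        for f,m in zip(fs,bl):
            h=np.zeros_like(m); cv2.fillConvexPoly(h,hull(f,p),255)
            c-=np.count_nonzero((m>127)&(h>0))/np.count_nonzero((m>127)|(h>0))
        return c/len(fs)
    best=None
    for a0 in np.arange(-.7,.8,.35) if a is None else [a]:
        r=minimize(cost,[x,y,a0],method="Nelder-Mead",options=dict(initial_simplex=[[x,y,a0],[x+.01,y,a0],[x,y+.01,a0],[x,y,a0+.2]],xatol=2e-4,fatol=1e-4,maxiter=120))
        if best is None or r.fun<best.fun: best=r
    return best
E
python3 - <<'E'
from h import *
T=imaging.grab_frame("top");Sd=imaging.grab_frame("side")
for uv in [(305,182),(271,264),(380,277)]:
    p=back(T,uv,.07)[0]
    for fs in ([T],[T,Sd]):
        r=fit(fs,p[0],p[1],None); print(uv,np.round(r.x,4),np.round(r.fun,3))
h=cv2.cvtColor(T["img"],cv2.COLOR_RGB2HSV)
m=cv2.inRange(h,(0,130,60),(8,255,255))|cv2.inRange(h,(172,130,60),(180,255,255)); m[:, :430]=0;m[:,530:]=0;m[:190]=0
q=back(T,np.argwhere(m)[:,::-1],.03)[:,:2]
print("tray",cv2.minAreaRect(np.float32(q*1000)))
c=back(T,[(108,174),(208,178),(202,327),(100,323)],.12); print("crate",np.round(c,3).tolist(),c.mean(0))
for n,uv,z in [("tub",(230,134),.09),("spray",(415,117),.19),("lev",(378,157),.01),("levL",(292,151),.005),("g1",(327,259),.08),("g2",(314,324),.08),("br",(254,322),.08)]: print(n,np.round(back(T,uv,z),3))
E
```

```text
(305, 182) [0.6602 0.0345 0.5385] -0.833
(305, 182) [0.6597 0.0346 0.6946] -0.841
(271, 264) [ 0.4808  0.1084 -1.0346] -0.885
(271, 264) [0.4812 0.1092 0.5692] -0.887
(380, 277) [ 0.4519 -0.1233 -0.1652] -0.869
(380, 277) [ 0.4528 -0.1236 -0.0389] -0.829
tray ((499.6864013671875, -343.5740051269531), (252.20762634277344, 137.06011962890625), 10.886824607849121)
crate [[0.674, 0.445, 0.12], [0.661, 0.233, 0.12], [0.359, 0.243, 0.12], [0.367, 0.455, 0.12]] [0.51537439 0.34398626 0.12      ]
tub [[0.763 0.194 0.09 ]]
spray [[ 0.762 -0.182  0.19 ]]
lev [[ 0.729 -0.132  0.01 ]]
levL [[0.747 0.065 0.005]]
g1 [[ 0.494 -0.01   0.08 ]]
g2 [[0.359 0.019 0.08 ]]
br [[0.365 0.144 0.08 ]]
```

Emit:
send_rows([
  {"dp": [0.028, 0.053, 0], "rot": [0, 0, 0.12], "grip": 0.085},
  {"dp": [0.028, 0.053, 0], "rot": [0, 0, 0.12], "grip": 0.085},
  {"dp": [0.028, 0.053, 0], "rot": [0, 0, 0.12], "grip": 0.085},
  {"dp": [0.028, 0.053, 0], "rot": [0, 0, 0.12], "grip": 0.085},
  {"dp": [0.028, 0.053, 0], "rot": [0, 0, 0.12], "grip": 0.085},
  {"dp": [0.028, 0.053, 0], "rot": [0, 0, 0.12], "grip": 0.085},
  {"dp": [0.028, 0.053, 0], "rot": [0, 0, 0.12], "grip": 0.085},
  {"dp": [0.028, 0.053, 0], "rot": [0, 0, 0.12], "grip": 0.085},
  {"dp": [0.028, 0.053, 0], "rot": [0, 0, 0.12], "grip": 0.085},
  {"dp": [0.028, 0.053, 0], "rot": [0, 0, 0.12], "grip": 0.085},
])

```text
clock: 1.45
tcp_pos: [0.4509, -0.1102, 0.2305]
orientation: [3.134, -0.139, 0.005]
contact_force: [0.9, -0.8, -0.0]
grip_width: 0.0846
```

```bash
cat >> h.py <<'E'
from scipy.spatial.transform import Rotation
def state():
    o=get_obs(); M=Rotation.from_rotvec(o["orientation"]).as_matrix()
    print("t",round(o["clock"],2),"tcp",np.round(o["tcp_pos"],4),"yaw",round(np.arctan2(M[1,0],M[0,0]),4),"zax",np.round(M[:,2],3),"F",np.round(o["contact_force"],2),"g",round(o["grip_width"],4)); return o
E
python3 - <<'E'
from h import *
state(); f=imaging.grab_frame("wrist"); cv2.imwrite("pics/w1.png",f["img"][:,:,::-1])
print(np.round(-f["R"].T@f["t"],3))
try:
  r=fit([f],.452,-.123,None); print(r.x,r.fun)
except Exception as e: print(e)
E
```

```text
t 1.45 tcp [ 0.4509 -0.1102  0.2305] yaw -0.0886 zax [ 0.003 -0.005 -1.   ] F [ 0.92 -0.84 -0.03] g 0.0846
[ 0.458 -0.044  0.374]
[ 0.45407565 -0.12305448 -0.08571229] -0.8590838105153565
```

View pics/w1.png

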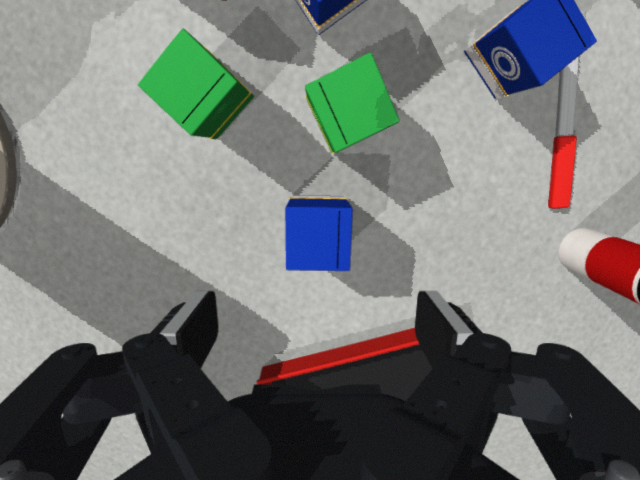

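The wrist view shows carton C at (287–352, 204–270), square to the jaws. I'll descend on it.

Emit:
send_rows([
  {"dp": [0.003, -0.013, -0.03], "rot": [0, 0, 0], "grip": 0.085},
  {"dp": [0, 0, -0.05], "rot": [0, 0, 0], "grip": 0.085},
  {"dp": [0, 0, -0.05], "rot": [0, 0, 0], "grip": 0.085},
  {"dp": [0, 0, -0.04], "rot": [0, 0, 0], "grip": 0.085},
  {"dp": [0, 0, -0.02], "rot": [0, 0, 0], "grip": 0.085},
  {"dp": [0, 0, 0], "rot": [0, 0, 0], "grip": 0.085},
])

```text
clock: 2.25
tcp_pos: [0.4595, -0.1132, 0.0372]
orientation: [3.139, -0.11, 0.018]
contact_force: [0.3, -0.0, -0.3]
grip_width: 0.0853
```

```bash
python3 - <<'E'
from h import *
state()
E
```

```text
t 2.25 tcp [ 0.4595 -0.1132  0.0372] yaw -0.0697 zax [ 0.011 -0.001 -1.   ] F [ 0.34 -0.04 -0.35] g 0.0853
```

Emit:
send_rows([
  {"dp": [-0.005, -0.01, -0.001], "rot": [0, 0, -0.015], "grip": 0.085},
  {"dp": [0, 0, 0], "rot": [0, 0, 0], "grip": 0.085},
  {"dp": [0, 0, 0], "rot": [0, 0, 0], "grip": 0.05},
  {"dp": [0, 0, 0], "rot": [0, 0, 0], "grip": 0.05},
  {"dp": [0, 0, 0], "rot": [0, 0, 0], "grip": 0.05},
  {"dp": [0, 0, 0], "rot": [0, 0, 0], "grip": 0.05},
  {"dp": [0, 0, 0], "rot": [0, 0, 0], "grip": 0.05},
], grip_force=40)

```text
clock: 3.12
tcp_pos: [0.4553, -0.125, 0.039]
orientation: [3.136, -0.137, 0.024]
contact_force: [-0.7, 0.6, -1.6]
grip_width: 0.0595
```

```bash
python3 - <<'E'
from h import *
state()
E
```

```text
t 3.12 tcp [ 0.4553 -0.125   0.039 ] yaw -0.0872 zax [ 0.015 -0.003 -1.   ] F [-0.7   0.59 -1.62] g 0.0595
```

Emit:
send_rows([
  {"dp": [0, 0, 0.02], "rot": [0, 0, 0], "grip": 0.05},
  {"dp": [0, 0, 0.05], "rot": [0, 0.015, 0], "grip": 0.05},
  {"dp": [0, 0, 0.04], "rot": [0, 0, 0], "grip": 0.05},
  {"dp": [0, 0, 0], "rot": [0, 0, 0], "grip": 0.05},
  {"dp": [0, 0, 0], "rot": [0, 0, 0], "grip": 0.05},
  {"dp": [0, 0, 0], "rot": [0, 0, 0], "grip": 0.05},
])

```text
clock: 3.88
tcp_pos: [0.4522, -0.1241, 0.1486]
orientation: [3.137, -0.135, -0.011]
contact_force: [-0.1, 0.6, -4.3]
grip_width: 0.0596
```

```bash
python3 - <<'E'
from h import *
state()
for uv,p in []: pass
T=imaging.grab_frame("top");W=imaging.grab_frame("wrist")
cv2.imwrite("pics/w2.png",W["img"][:,:,::-1])
E
```

```text
t 3.88 tcp [ 0.4522 -0.1241  0.1486] yaw -0.0861 zax [-0.007 -0.001 -1.   ] F [-0.14  0.63 -4.26] g 0.0596
```

It pulls 4.3 N, so this one is full (about 430 g) and goes to the tray.

Emit:
send_rows([
  {"dp": [-0.001, -0.03, 0], "rot": [0, 0, 0.05], "grip": 0.05},
  {"dp": [-0.002, -0.05, 0], "rot": [0, 0, 0.08], "grip": 0.05},
  {"dp": [-0.001, -0.05, 0], "rot": [0, 0, 0.08], "grip": 0.05},
  {"dp": [-0.001, -0.05, 0], "rot": [0, 0, 0.06], "grip": 0.05},
  {"dp": [-0.001, -0.03, 0], "rot": [0, 0, 0], "grip": 0.05},
  {"dp": [0, -0.02, 0], "rot": [0, 0, 0], "grip": 0.05},
  {"dp": [0, 0, 0], "rot": [0, 0, 0], "grip": 0.05},
  {"dp": [0, 0, 0], "rot": [0, 0, 0], "grip": 0.05},
])

```text
clock: 4.97
tcp_pos: [0.4433, -0.3564, 0.1418]
orientation: [-3.12, -0.312, 0.023]
contact_force: [-0.2, 0.4, -4.6]
grip_width: 0.0594
```

```bash
python3 - <<'E'
from h import *
state()
W=imaging.grab_frame("wrist");T=imaging.grab_frame("top")
im=np.hstack([W["img"],np.vstack([T["img"][180:340,400:560],np.zeros((320,160,3),np.uint8)])])
def rect(f,a,b,z,c=(.5,-.347),th=.19):
    R=np.array([[np.cos(th),-np.sin(th)],[np.sin(th),np.cos(th)]]); q=np.array([(-a,-b),(a,-b),(a,b),(-a,b)])@R.T+c
    return proj(f,np.c_[q,np.full(4,z)])
for f,o in((W,(0,0)),):
    cv2.polylines(im,[np.int32(rect(f,.125,.065,.03))],1,(0,255,0),1)
t=T["img"].copy(); cv2.polylines(t,[np.int32(np.round(rect(T,.125,.065,.03)))],1,(0,255,0),1)
im[:160,640:]=t[180:340,400:560]
cv2.imwrite("pics/w3.png",im[:,:,::-1])
E
```

```text
t 4.97 tcp [ 0.4433 -0.3564  0.1418] yaw 0.1997 zax [-0.015  0.005 -1.   ] F [-0.21  0.39 -4.63] g 0.0594
```

View pics/w3.png

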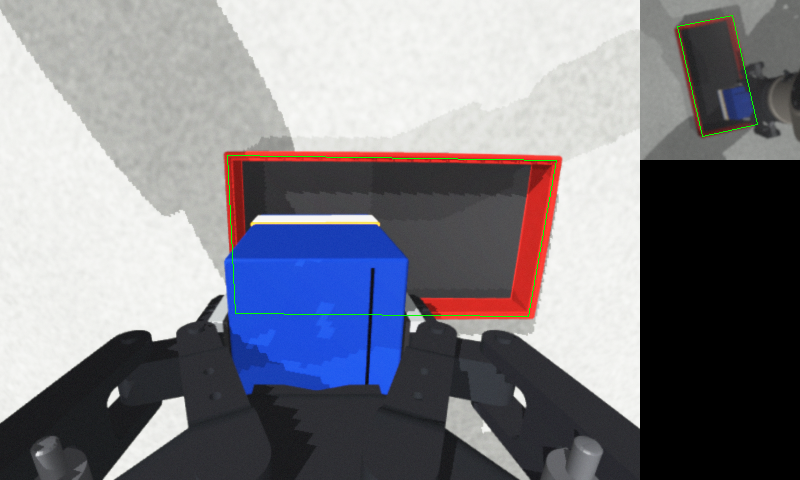

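The projected tray outline matches the image within about 2 mm, so I'll lower the carton gently.

Emit:
send_rows([
  {"dp": [0.004, -0.001, -0.02], "rot": [-0.005, -0.015, -0.005], "grip": 0.05},
  {"dp": [0, 0, -0.03], "rot": [0, 0, 0], "grip": 0.05},
  {"dp": [0, 0, -0.02], "rot": [0, 0, 0], "grip": 0.05},
  {"dp": [0, 0, -0.008], "rot": [0, 0, 0], "grip": 0.05},
  {"dp": [0, 0, 0], "rot": [0, 0, 0], "grip": 0.05},
  {"dp": [0, 0, 0], "rot": [0, 0, 0], "grip": 0.05},
])

```text
clock: 5.82
tcp_pos: [0.451, -0.3526, 0.065]
orientation: [3.123, 0.319, 0.006]
contact_force: [-0.2, 0.3, -4.1]
grip_width: 0.0595
```

```bash
python3 - <<'E'
from h import *
state()
E
```

```text
t 5.83 tcp [ 0.451  -0.3526  0.065 ] yaw 0.2034 zax [ 0.004 -0.002 -1.   ] F [-0.24  0.34 -4.12] g 0.0595
```

Emit:
send_rows([
  {"dp": [-0.004, -0.004, -0.008], "rot": [0, 0.004, -0.01], "grip": 0.05},
  {"dp": [0, 0, -0.008], "rot": [0, 0, 0], "grip": 0.05},
  {"dp": [0, 0, -0.003], "rot": [0, 0, 0], "grip": 0.05},
  {"dp": [0, 0, 0], "rot": [0, 0, 0], "grip": 0.05},
  {"dp": [0, 0, 0], "rot": [0, 0, 0], "grip": 0.05},
])

```text
clock: 6.45
tcp_pos: [0.4473, -0.3577, 0.046]
orientation: [3.123, 0.301, 0.002]
contact_force: [0.1, -0.2, -3.9]
grip_width: 0.0593
```

```bash
python3 - <<'E'
from h import *
state()
E
```

```text
t 6.45 tcp [ 0.4473 -0.3577  0.046 ] yaw 0.192 zax [ 0.002 -0.004 -1.   ] F [ 0.15 -0.18 -3.94] g 0.0593
```

Still 3 mm up: lower, release, and rise.

Emit:
send_rows([
  {"dp": [0, 0, -0.003], "rot": [0, 0, 0], "grip": 0.05},
  {"dp": [0, 0, -0.002], "rot": [0, 0, 0], "grip": 0.05},
  {"dp": [0, 0, 0], "rot": [0, 0, 0], "grip": 0.05},
  {"dp": [0, 0, 0], "rot": [0, 0, 0], "grip": 0.085},
  {"dp": [0, 0, 0], "rot": [0, 0, 0], "grip": 0.085},
  {"dp": [0, 0, 0], "rot": [0, 0, 0], "grip": 0.085},
  {"dp": [0, 0, 0.03], "rot": [0, 0, 0], "grip": 0.085},
  {"dp": [0, 0, 0.06], "rot": [0, 0, 0], "grip": 0.085},
  {"dp": [0, 0, 0.06], "rot": [0, 0, 0], "grip": 0.085},
  {"dp": [0, 0, 0.03], "rot": [0, 0, 0], "grip": 0.085},
])

```text
clock: 7.7
tcp_pos: [0.4469, -0.3571, 0.2263]
orientation: [3.124, 0.302, -0.001]
contact_force: [-0.5, -0.2, -0.8]
grip_width: 0.0848
```

```bash
python3 - <<'E'
from h import *
state()
E
```

```text
t 7.7 tcp [ 0.4469 -0.3571  0.2263] yaw 0.1926 zax [-0.    -0.003 -1.   ] F [-0.52 -0.17 -0.77] g 0.0848
```

Emit:
send_rows([
  {"dp": [0.02, 0.035, 0], "rot": [0, 0, 0.05], "grip": 0.085},
  {"dp": [0.027, 0.05, 0], "rot": [0, 0, 0.05], "grip": 0.085},
  {"dp": [0.027, 0.05, 0], "rot": [0, 0, 0.05], "grip": 0.085},
  {"dp": [0.027, 0.05, 0], "rot": [0, 0, 0.05], "grip": 0.085},
  {"dp": [0.027, 0.05, 0], "rot": [0, 0, 0.05], "grip": 0.085},
  {"dp": [0.027, 0.05, 0], "rot": [0, 0, 0.05], "grip": 0.085},
  {"dp": [0.027, 0.05, 0], "rot": [0, 0, 0.05], "grip": 0.085},
  {"dp": [0.02, 0.035, 0], "rot": [0, 0, 0.05], "grip": 0.085},
  {"dp": [0, 0, 0], "rot": [0, 0, 0], "grip": 0.085},
  {"dp": [0, 0, 0], "rot": [0, 0, 0], "grip": 0.085},
])

```text
clock: 8.95
tcp_pos: [0.6535, 0.022, 0.2298]
orientation: [2.995, 0.924, 0.011]
contact_force: [-0.8, -0.6, -0.9]
grip_width: 0.0851
```

```bash
python3 - <<'E'
from h import *
state(); f=imaging.grab_frame("wrist")
im=f["img"].copy()
for x,y in((.66,.0345),(.481,.109)):
  try:
    r=fit([f],x,y,None); print(r.x,r.fun); cv2.polylines(im,[cv2.convexHull(np.int32(proj(f,box(*r.x))))],1,(255,255,0),1)
    cv2.polylines(im,[np.int32(proj(f,box(*r.x))[[1,3,7,5]])],1,(255,255,0),1)
  except Exception as e: print(e)
cv2.imwrite("pics/w4.png",im[:,:,::-1])
E
```

```text
t 8.95 tcp [0.6535 0.022  0.2298] yaw 0.5984 zax [ 0.009 -0.005 -1.   ] F [-0.8  -0.64 -0.87] g 0.0851
[0.66042406 0.03499312 0.61914166] -0.8643537608417461
[ 0.47428076  0.11845218 -0.57479561] -0.7885550822894876
```

View pics/w4.png

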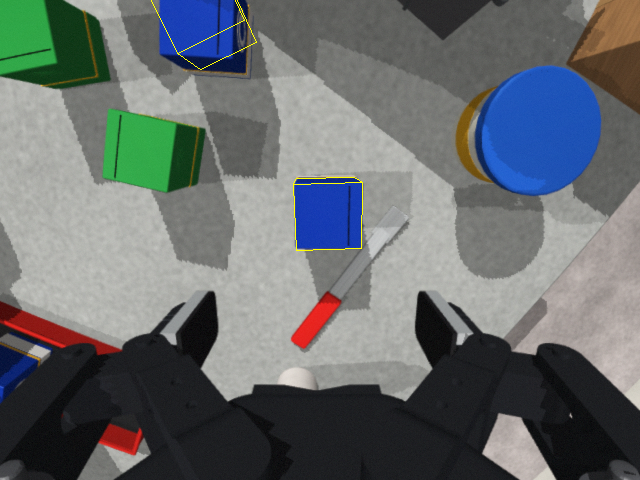

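Carton A is in view at (294–362, 180–250), fitted at (0.660, 0.035) with yaw 0.62. The lever is clear of the jaws.

Emit:
send_rows([
  {"dp": [0.007, 0.013, 0], "rot": [0.005, 0.009, 0.02], "grip": 0.085},
  {"dp": [0, 0, -0.03], "rot": [0, 0, 0], "grip": 0.085},
  {"dp": [0, 0, -0.05], "rot": [0, 0, 0], "grip": 0.085},
  {"dp": [0, 0, -0.03], "rot": [0, 0, 0], "grip": 0.085},
  {"dp": [0, 0, 0], "rot": [0, 0, 0], "grip": 0.085},
])

```text
clock: 9.62
tcp_pos: [0.6623, 0.0323, 0.1188]
orientation: [2.994, 0.949, 0.004]
contact_force: [-0.6, -0.8, 0.3]
grip_width: 0.085
```

```bash
python3 - <<'E'
from h import *
state()
E
```

```text
t 9.62 tcp [0.6623 0.0323 0.1188] yaw 0.614 zax [ 0.002 -0.    -1.   ] F [-0.6  -0.81  0.26] g 0.085
```

Emit:
send_rows([
  {"dp": [-0.002, 0.003, -0.01], "rot": [0, 0, 0.005], "grip": 0.085},
  {"dp": [0, 0, -0.035], "rot": [0, 0, 0], "grip": 0.085},
  {"dp": [0, 0, -0.025], "rot": [0, 0, 0], "grip": 0.085},
  {"dp": [0, 0, -0.01], "rot": [0, 0, 0], "grip": 0.085},
  {"dp": [0, 0, 0], "rot": [0, 0, 0], "grip": 0.085},
])

```text
clock: 10.25
tcp_pos: [0.665, 0.0366, 0.0431]
orientation: [2.99, 0.956, 0.02]
contact_force: [-0.1, -0.2, 0.9]
grip_width: 0.0847
```

```bash
python3 - <<'E'
from h import *
state()
E
```

```text
t 10.25 tcp [0.665  0.0366 0.0431] yaw 0.6187 zax [ 0.013  0.001 -1.   ] F [-0.09 -0.2   0.94] g 0.0847
```

Emit:
send_rows([
  {"dp": [-0.004, -0.002, -0.004], "rot": [0, 0.013, 0], "grip": 0.085},
  {"dp": [0, 0, 0], "rot": [0, 0, 0], "grip": 0.05},
  {"dp": [0, 0, 0], "rot": [0, 0, 0], "grip": 0.05},
  {"dp": [0, 0, 0], "rot": [0, 0, 0], "grip": 0.05},
  {"dp": [0, 0, 0], "rot": [0, 0, 0], "grip": 0.05},
  {"dp": [0, 0, 0], "rot": [0, 0, 0], "grip": 0.05},
])

```text
clock: 11.0
tcp_pos: [0.6629, 0.0348, 0.0425]
orientation: [-2.992, -0.956, -0.007]
contact_force: [0.2, -0.7, -0.2]
grip_width: 0.0594
```

```bash
python3 - <<'E'
from h import *
state()
E
```

```text
t 11.0 tcp [0.6629 0.0348 0.0425] yaw 0.6183 zax [ 0.004  0.002 -1.   ] F [ 0.18 -0.72 -0.15] g 0.0594
```

Emit:
send_rows([
  {"dp": [0, 0, 0.02], "rot": [0, 0, 0], "grip": 0.05},
  {"dp": [0, 0, 0.05], "rot": [0, 0, 0], "grip": 0.05},
  {"dp": [0, 0, 0.05], "rot": [0, 0, 0], "grip": 0.05},
  {"dp": [0, 0, 0], "rot": [0, 0, 0], "grip": 0.05},
  {"dp": [0, 0, 0], "rot": [0, 0, 0], "grip": 0.05},
  {"dp": [0, 0, 0], "rot": [0, 0, 0], "grip": 0.05},
])

```text
clock: 11.75
tcp_pos: [0.6622, 0.0353, 0.1701]
orientation: [-2.992, -0.957, -0.009]
contact_force: [-0.8, -0.2, -1.3]
grip_width: 0.059
```

```bash
python3 - <<'E'
from h import *
state()
E
```

```text
t 11.75 tcp [0.6622 0.0353 0.1701] yaw 0.6193 zax [ 0.005  0.002 -1.   ] F [-0.83 -0.17 -1.27] g 0.059
```

About 1.3 N of noisy reading; an empty carton, far below the 3.4 N minimum for a full one. I'll check again while it is held over the crate.

Emit:
send_rows([
  {"dp": [-0.005, 0.01, 0.04], "rot": [0, 0, 0], "grip": 0.05},
  {"dp": [-0.012, 0.045, 0.01], "rot": [0, 0, -0.1], "grip": 0.05},
  {"dp": [-0.012, 0.05, 0], "rot": [0, 0, -0.1], "grip": 0.05},
  {"dp": [-0.012, 0.05, 0], "rot": [0, 0, -0.1], "grip": 0.05},
  {"dp": [-0.012, 0.05, 0], "rot": [0, 0, -0.1], "grip": 0.05},
  {"dp": [-0.012, 0.05, 0], "rot": [0, 0, -0.1], "grip": 0.05},
  {"dp": [-0.012, 0.045, 0], "rot": [0, 0, -0.1], "grip": 0.05},
  {"dp": [0, 0, 0], "rot": [0, 0, 0], "grip": 0.05},
  {"dp": [0, 0, 0], "rot": [0, 0, 0], "grip": 0.05},
])

```text
clock: 12.88
tcp_pos: [0.5764, 0.3394, 0.2096]
orientation: [3.139, -0.005, -0.022]
contact_force: [0.3, -0.4, -0.7]
grip_width: 0.0595
```

```bash
python3 - <<'E'
from h import *
state()
T=imaging.grab_frame("top");im=T["img"].copy()
def rect(f,a,b,z,c,th):
    R=np.array([[np.cos(th),-np.sin(th)],[np.sin(th),np.cos(th)]]); q=np.array([(-a,-b),(a,-b),(a,b),(-a,b)])@R.T+c
    return proj(f,np.c_[q,np.full(4,z)])
cv2.polylines(im,[np.int32(np.round(rect(T,.157,.107,.12,(.515,.344),-.03)))],1,(0,255,0),1)
cv2.imwrite("pics/t5.png",im[:,:,::-1])
state()
E
```

```text
t 12.88 tcp [0.5764 0.3394 0.2096] yaw -0.0031 zax [-0.014 -0.002 -1.   ] F [ 0.25 -0.44 -0.69] g 0.0595
t 12.93 tcp [0.576  0.3398 0.2097] yaw -0.0029 zax [-0.014 -0.001 -1.   ] F [-0.69  0.41 -0.04] g 0.0596
```

View pics/t5.png

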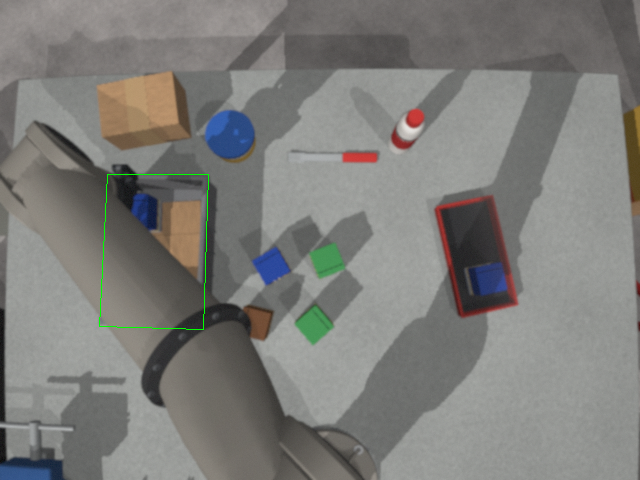

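Emit:
send_rows([
  {"dp": [0, 0, -0.03], "rot": [0, -0.014, 0], "grip": 0.05},
  {"dp": [0, 0, -0.05], "rot": [0, 0, 0], "grip": 0.05},
  {"dp": [0, 0, -0.045], "rot": [0, 0, 0], "grip": 0.05},
  {"dp": [0, 0, -0.015], "rot": [0, 0, 0], "grip": 0.05},
  {"dp": [0, 0, 0], "rot": [0, 0, 0], "grip": 0.05},
  {"dp": [0, 0, 0], "rot": [0, 0, 0], "grip": 0.05},
])

```text
clock: 13.68
tcp_pos: [0.5815, 0.3324, 0.0683]
orientation: [3.14, -0.02, 0.007]
contact_force: [-0.4, 0.5, 0.4]
grip_width: 0.0596
```

```bash
python3 - <<'E'
from h import *
state()
E
```

```text
t 13.68 tcp [0.5815 0.3324 0.0683] yaw -0.0125 zax [ 0.005 -0.002 -1.   ] F [-0.39  0.46  0.42] g 0.0596
```

Emit:
send_rows([
  {"dp": [0, 0.003, -0.008], "rot": [0, 0, 0], "grip": 0.05},
  {"dp": [0, 0, 0], "rot": [0, 0, 0], "grip": 0.05},
  {"dp": [0, 0, 0], "rot": [0, 0, 0], "grip": 0.085},
  {"dp": [0, 0, 0], "rot": [0, 0, 0], "grip": 0.085},
  {"dp": [0, 0, 0], "rot": [0, 0, 0], "grip": 0.085},
  {"dp": [0, 0, 0.03], "rot": [0, 0, 0], "grip": 0.085},
  {"dp": [0, 0, 0.05], "rot": [0, 0, 0], "grip": 0.085},
  {"dp": [0, 0, 0.05], "rot": [0, 0, 0], "grip": 0.085},
  {"dp": [0, 0, 0.04], "rot": [0, 0, 0], "grip": 0.085},
  {"dp": [0, 0, 0], "rot": [0, 0, 0], "grip": 0.085},
])

```text
clock: 14.92
tcp_pos: [0.5822, 0.3368, 0.2388]
orientation: [-3.14, 0.019, -0.014]
contact_force: [-0.8, -0.1, -0.6]
grip_width: 0.0851
```

```bash
python3 - <<'E'
from h import *
state()
E
```

```text
t 14.93 tcp [0.5822 0.3368 0.2388] yaw -0.0119 zax [ 0.009  0.001 -1.   ] F [-0.83 -0.1  -0.57] g 0.0851
```

Emit:
send_rows([
  {"dp": [-0.018, -0.04, 0], "rot": [0, 0.009, 0.1], "grip": 0.085},
  {"dp": [-0.02, -0.045, 0], "rot": [0, 0, 0.12], "grip": 0.085},
  {"dp": [-0.02, -0.045, 0], "rot": [0, 0, 0.12], "grip": 0.085},
  {"dp": [-0.02, -0.045, 0], "rot": [0, 0, 0.12], "grip": 0.085},
  {"dp": [-0.018, -0.035, 0], "rot": [0, 0, 0.1], "grip": 0.085},
  {"dp": [0, 0, 0], "rot": [0, 0, 0], "grip": 0.085},
  {"dp": [0, 0, 0], "rot": [0, 0, 0], "grip": 0.085},
])

```text
clock: 15.8
tcp_pos: [0.4795, 0.1194, 0.2327]
orientation: [-3.017, -0.876, 0.016]
contact_force: [-0.6, 0.1, 0.7]
grip_width: 0.085
```

```bash
python3 - <<'E'
from h import *
state(); f=imaging.grab_frame("wrist")
im=f["img"].copy()
r=fit([f],.481,.109,None); print(r.x,r.fun); cv2.polylines(im,[np.int32(proj(f,box(*r.x))[[1,3,7,5]])],1,(255,255,0),1)
cv2.imwrite("pics/w6.png",im[:,:,::-1])
E
```

```text
t 15.8 tcp [0.4795 0.1194 0.2327] yaw 0.5649 zax [-0.01  -0.003 -1.   ] F [-0.59  0.09  0.68] g 0.085
[0.48285691 0.10835463 0.50298692] -0.8637230997561751
```

View pics/w6.png

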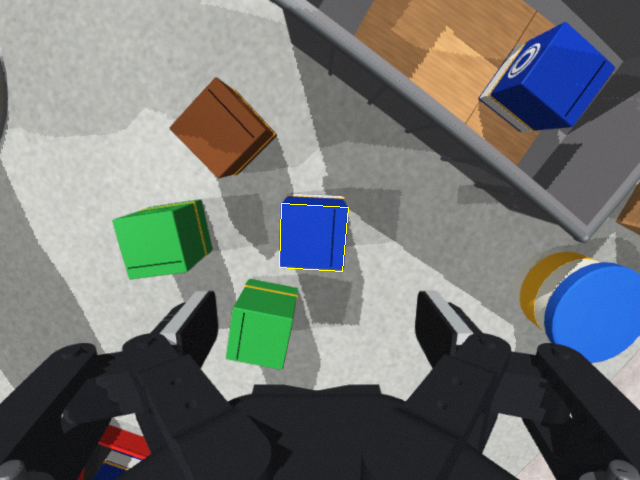

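Carton B is at (281–349, 203–270) with the decoys clear of the jaw line. The first carton stands in the crate at (560,75).

Emit:
send_rows([
  {"dp": [0.003, -0.011, 0], "rot": [0.003, -0.01, -0.06], "grip": 0.085},
  {"dp": [0, 0, -0.03], "rot": [0, 0, 0], "grip": 0.085},
  {"dp": [0, 0, -0.05], "rot": [0, 0, 0], "grip": 0.085},
  {"dp": [0, 0, -0.03], "rot": [0, 0, 0], "grip": 0.085},
  {"dp": [0, 0, 0], "rot": [0, 0, 0], "grip": 0.085},
])

```text
clock: 16.48
tcp_pos: [0.4855, 0.1103, 0.1202]
orientation: [-3.043, -0.77, -0.008]
contact_force: [-0.7, 0.0, 0.2]
grip_width: 0.0847
```

```bash
python3 - <<'E'
from h import *
state()
E
```

```text
t 16.48 tcp [0.4855 0.1103 0.1202] yaw 0.4956 zax [ 0.004  0.004 -1.   ] F [-0.74  0.02  0.22] g 0.0847
```

Emit:
send_rows([
  {"dp": [-0.003, -0.002, -0.01], "rot": [0, 0.004, 0.007], "grip": 0.085},
  {"dp": [0, 0, -0.035], "rot": [0, 0, 0], "grip": 0.085},
  {"dp": [0, 0, -0.028], "rot": [0, 0, 0], "grip": 0.085},
  {"dp": [0, 0, -0.01], "rot": [0, 0, 0], "grip": 0.085},
  {"dp": [0, 0, 0], "rot": [0, 0, 0], "grip": 0.085},
])

```text
clock: 17.1
tcp_pos: [0.4873, 0.1092, 0.0396]
orientation: [-3.041, -0.776, -0.018]
contact_force: [-0.4, -1.0, 0.5]
grip_width: 0.0853
```

```bash
python3 - <<'E'
from h import *
state()
E
```

```text
t 17.1 tcp [0.4873 0.1092 0.0396] yaw 0.4998 zax [ 0.01   0.005 -1.   ] F [-0.36 -1.04  0.51] g 0.0853
```

Emit:
send_rows([
  {"dp": [-0.004, -0.001, 0], "rot": [-0.005, 0.01, 0], "grip": 0.085},
  {"dp": [0, 0, 0], "rot": [0, 0, 0], "grip": 0.05},
  {"dp": [0, 0, 0], "rot": [0, 0, 0], "grip": 0.05},
  {"dp": [0, 0, 0], "rot": [0, 0, 0], "grip": 0.05},
  {"dp": [0, 0, 0], "rot": [0, 0, 0], "grip": 0.05},
  {"dp": [0, 0, 0], "rot": [0, 0, 0], "grip": 0.05},
])

```text
clock: 17.85
tcp_pos: [0.4852, 0.1086, 0.0427]
orientation: [3.044, 0.776, 0.008]
contact_force: [0.4, 0.6, -0.4]
grip_width: 0.0598
```

```bash
python3 - <<'E'
from h import *
state()
E
```

```text
t 17.85 tcp [0.4852 0.1086 0.0427] yaw 0.4992 zax [ 0.005  0.001 -1.   ] F [ 0.36  0.59 -0.41] g 0.0598
```

Emit:
send_rows([
  {"dp": [0, 0, 0.02], "rot": [0, 0, 0], "grip": 0.05},
  {"dp": [0, 0, 0.05], "rot": [0, 0, 0], "grip": 0.05},
  {"dp": [0, 0, 0.06], "rot": [0, 0, 0], "grip": 0.05},
  {"dp": [0, 0, 0.04], "rot": [0, 0, 0], "grip": 0.05},
  {"dp": [0, 0, 0], "rot": [0, 0, 0], "grip": 0.05},
  {"dp": [0, 0, 0], "rot": [0, 0, 0], "grip": 0.05},
  {"dp": [0, 0, 0], "rot": [0, 0, 0], "grip": 0.05},
])

```text
clock: 18.73
tcp_pos: [0.4821, 0.1077, 0.2148]
orientation: [-3.044, -0.777, 0.002]
contact_force: [-0.4, 0.9, -1.1]
grip_width: 0.0596
```

```bash
python3 - <<'E'
from h import *
state();imaging.grab_frame("top");state();imaging.grab_frame("top");state()
E
```

```text
t 18.73 tcp [0.4821 0.1077 0.2148] yaw 0.4998 zax [-0.001 -0.    -1.   ] F [-0.39  0.88 -1.08] g 0.0596
t 18.77 tcp [0.4819 0.1077 0.2146] yaw 0.4999 zax [-0.002 -0.    -1.   ] F [-0.13 -1.06 -0.35] g 0.0596
t 18.82 tcp [0.482  0.1077 0.2147] yaw 0.4998 zax [-0.002 -0.    -1.   ] F [-0.4  -0.2  -0.32] g 0.0593
```

Also empty (about 0.6 N). It goes to the near end of the crate.

Emit:
send_rows([
  {"dp": [-0.006, 0.035, 0], "rot": [0, 0, -0.1], "grip": 0.05},
  {"dp": [-0.008, 0.05, 0], "rot": [0, 0, -0.1], "grip": 0.05},
  {"dp": [-0.008, 0.05, 0], "rot": [0, 0, -0.1], "grip": 0.05},
  {"dp": [-0.008, 0.05, 0], "rot": [0, 0, -0.1], "grip": 0.05},
  {"dp": [-0.006, 0.045, 0], "rot": [0, 0, -0.1], "grip": 0.05},
  {"dp": [0, 0, 0], "rot": [0, 0, 0], "grip": 0.05},
  {"dp": [0, 0, 0], "rot": [0, 0, 0], "grip": 0.05},
])

```text
clock: 19.7
tcp_pos: [0.4417, 0.3415, 0.2077]
orientation: [3.139, -0.03, -0.022]
contact_force: [0.5, 0.2, -1.2]
grip_width: 0.0597
```

```bash
python3 - <<'E'
from h import *
state()
E
```

```text
t 19.7 tcp [0.4417 0.3415 0.2077] yaw -0.0193 zax [-0.014 -0.002 -1.   ] F [ 0.47  0.17 -1.21] g 0.0597
```

Emit:
send_rows([
  {"dp": [0, 0, -0.03], "rot": [0, -0.014, 0], "grip": 0.05},
  {"dp": [0, 0, -0.05], "rot": [0, 0, 0], "grip": 0.05},
  {"dp": [0, 0, -0.045], "rot": [0, 0, 0], "grip": 0.05},
  {"dp": [0, 0, -0.015], "rot": [0, 0, 0], "grip": 0.05},
  {"dp": [0, 0, 0], "rot": [0, 0, 0], "grip": 0.05},
  {"dp": [0, 0, 0], "rot": [0, 0, 0], "grip": 0.05},
])

```text
clock: 20.45
tcp_pos: [0.446, 0.3352, 0.0657]
orientation: [3.138, -0.042, 0.006]
contact_force: [0.3, 0.1, -0.6]
grip_width: 0.0595
```

```bash
python3 - <<'E'
from h import *
state()
E
```

```text
t 20.45 tcp [0.446  0.3352 0.0657] yaw -0.0267 zax [ 0.004 -0.003 -1.   ] F [ 0.31  0.13 -0.63] g 0.0595
```

Emit:
send_rows([
  {"dp": [0, 0.003, -0.006], "rot": [0, 0, 0], "grip": 0.05},
  {"dp": [0, 0, 0], "rot": [0, 0, 0], "grip": 0.05},
  {"dp": [0, 0, 0], "rot": [0, 0, 0], "grip": 0.085},
  {"dp": [0, 0, 0], "rot": [0, 0, 0], "grip": 0.085},
  {"dp": [0, 0, 0], "rot": [0, 0, 0], "grip": 0.085},
  {"dp": [0, 0, 0.03], "rot": [0, 0, 0], "grip": 0.085},
  {"dp": [0, 0, 0.05], "rot": [0, 0, 0], "grip": 0.085},
  {"dp": [0, 0, 0.05], "rot": [0, 0, 0], "grip": 0.085},
  {"dp": [0, 0, 0.05], "rot": [0, 0, 0], "grip": 0.085},
  {"dp": [0.01, -0.04, 0.02], "rot": [0, 0, 0], "grip": 0.085},
  {"dp": [0.01, -0.06, 0.02], "rot": [0, 0, 0], "grip": 0.085},
  {"dp": [0.01, -0.06, 0.02], "rot": [0, 0, 0], "grip": 0.085},
  {"dp": [0.01, -0.06, 0], "rot": [0, 0, 0], "grip": 0.085},
  {"dp": [0.01, -0.06, 0], "rot": [0, 0, 0], "grip": 0.085},
  {"dp": [0.01, -0.05, 0], "rot": [0, 0, 0], "grip": 0.085},
  {"dp": [0, 0, 0], "rot": [0, 0, 0], "grip": 0.085},
  {"dp": [0, 0, 0], "rot": [0, 0, 0], "grip": 0.085},
])

```text
clock: 22.58
tcp_pos: [0.5051, 0.0016, 0.3114]
orientation: [-3.141, 0.037, -0.018]
contact_force: [-0.2, 0.8, 0.3]
grip_width: 0.0847
```

```bash
python3 - <<'E'
from h import *
state()
T=imaging.grab_frame("top");S=imaging.grab_frame("side")
im=np.zeros((560,640,3),np.uint8); im[:480]=S["img"]
a=cv2.resize(np.hstack([T["img"][160:340,90:220],T["img"][160:340,400:530]]),None,fx=1,fy=1)
im=np.hstack([T["img"][90:340,80:340],T["img"][90:340,380:530]]); im2=S["img"]
out=np.zeros((560,800,3),np.uint8); out[:480,:640]=0; out[:250,:410]=im; out[250:,:]=cv2.resize(im2,(413,310))[:, :1]*0
out[250:560,:413]=cv2.resize(im2,(413,310)); out[:187,420:720]=0
out[:250,420:660]=im2[130:380,100:340]*1
out[260:420,420:600]=im2[90:250,340:520]
cv2.imwrite("pics/e.png",out[:,:,::-1])
r=fit([T,S],.447,-.357,.19,.03,.084); print(r.x,r.fun)
c,s=np.cos(.19),np.sin(.19); d=r.x[:2]-[.5,-.347]; print("tray frame",d@[c,s],d@[-s,c])
E
```

```text
t 22.57 tcp [0.5051 0.0016 0.3114] yaw -0.0235 zax [ 0.012  0.    -1.   ] F [-0.22  0.82  0.27] g 0.0847
[ 0.44732501 -0.35474526  0.20096056] -0.8718239296422879
tray frame -0.05318982508389605 0.0023422609918921696
```

View pics/e.png

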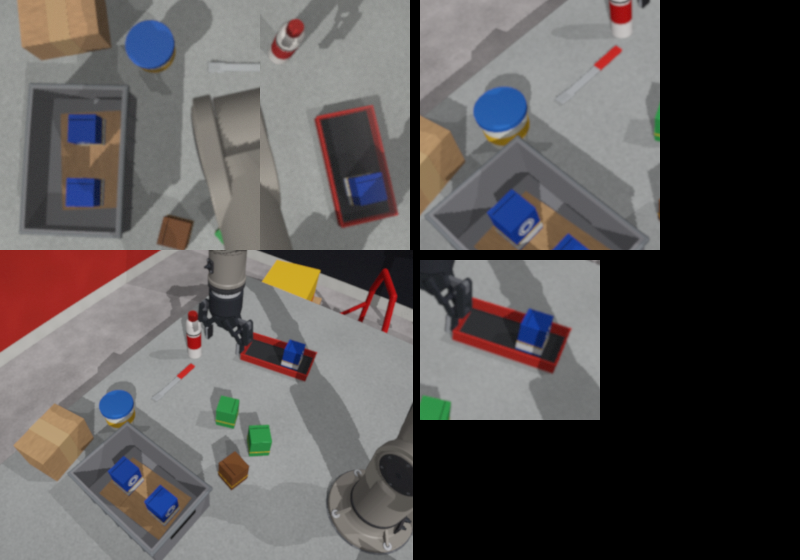

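Both empties stand in the crate, the full carton is upright in the tray, and the spray can, tub and lever have not moved.

```bash
python3 -c "
from bench import hand_in
print(hand_in())"
```

```text
the job is handed in; nothing more can be done
None
```

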